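# Stamp a wooden row marker and tally it

### The arm

A 7-joint arm with a two-finger parallel gripper is mounted at the origin on the work surface. World frame = base frame: x ahead of the robot, y to its left, z up, the work surface at z = 0. Lengths are in m, angles in rad, forces in N, time in s.
With the tool pointing down it reaches from about 0.4 to 0.875 m from the base axis. Payload 19.3 kg.
Tool frame: the origin (TCP) lies midway between the tips of the shut fingers; the grasp point (between the pads) lies 19 mm behind it; z points along the fingers, y is the line along which they close (so a half turn about z gives the same grasp; the last joint's range is limited). The gripper opens to 85 mm and grips with 20 to 120 N. Pads are 22 mm wide; open, the fingers measure 114 mm over their backs; the gripper's body (76 mm by 85 mm) begins 54 mm behind the grasp point. The pads swing forward as they close: fully open they stand 13 mm farther back than shut.
Start: joints at [1.273, 0.521, -0.036, 1.599, 0.021, 1.021, -0.113], TCP at [0.141, -0.609, 0.231] pointing down, gripper open.
Joint ranges: [-2.91, 2.91], [-0.3, 2.13], [-1.5, 1.42], [0.17, 2.43], [-1.26, 4.41], [0.16, 1.93], [-2.52, 2.52]. Speed limits (rad/s): [1.89, 1.89, 2.39, 2.39, 3.01, 3.01, 3.01].

### API

Orientations are given as a rotation vector (axis times angle).
In Python, from cell import monitor, eyes, manip gives the robot as it stands.
- The arm moves only by the tool play_rows, never from a script. Its argument "motion" is text: rows parted by semicolons, each of 5 numbers parted by spaces: the shift along the tool's x, y, z in m, then the turn about the tool's z in rad, then the closure, from -1 (fully open) to 1 (shut). A call has 1 to 10 rows; each row is the pose to reach, as a shift and turn from the pose commanded when the call began, along the tool's axes at that moment; what a row does not reach only later rows make up. A row lasts 1/12 s, in which the tool goes at most 41.7 mm and 7.16 degrees, less where a joint would pass 70% of its speed; a pose out of reach is approached as far as the arm can. A call with a gripper value outside its range is refused whole. The fingers move at their own pace and stop on an object; the grip force is fixed at half the most. Time passes only in rows, so rows that repeat a pose let the fingers close. It gives the time, the measured TCP pose, the force, the opening and the grip force at its end, in the units of the state.
- monitor.observe(): the state, without advancing time (a new reading comes with each control period).
- eyes.camera(name): name is "scene" or "top" or "wrist"; returns the picture (384x512x3 uint8, red, green, blue); there is no depth.
- eyes.camera_model(name): a dict with "K" (3x3 intrinsics, pixels), "origin" and "orientation" of the camera in the world. Camera axes: x right, y down, z forward; pixel columns grow to the right and rows downward; lengths in m; the calibration is good to about 2 mm. A picture is of the moment at which its call begins: read the wrist's pose just before it. camera_model takes no time and is no camera call; for the wrist camera it gives the pose at the moment of the call.
- manip.job_done(): hands the job in; it is judged then, once.
The state is a dict: "time_s": time; "qpos": joint angles; "qd": joint speeds; "tau": joint torques, N m; "tcp_pos": TCP position; "eef_rot": TCP orientation; "contact_force": force on the tool from outside, world axes, zero at the start; "wrist_torque": the same for the moment, N m; "opening": finger opening in m; "grip_force": force on a finger pad.
Only numpy, scipy, OpenCV 4.12 (cv2) and the standard library are available. Lean on these libraries where they do the work, as an engineer would, in place of code of your own. Each camera call takes 0.05 s, during which the arm holds its last target. There are 200 camera calls.

### The job

Lay the long wooden row marker flat on the bed of the bench stamping press, square end first between the guides and up against the back stop, and let go of it. Then press the plunger head down to its stop and let it spring back up, and after that push the button on the tally counter fully down and release it, leaving the marker in the press. Never work the plunger or the tally button without the marker in place, and leave everything else on the bench where it is.

Things in the scene. Friction and masses are not known exactly. Their poses are not given: they have to be found in the camera images.
- marker: Long flat wooden row marker, 170 long x 28 wide x 9 mm thick, about 35 g, loose on the bench; the longer of two alike. Origin at the centre of its underside; its x axis runs along its length to the square end (x = +85 mm), the other end (x = -85 mm) is pointed, the last 25 mm tapering; z up.
- marker_end (a point): Middle of the underside's edge at the marker's square end (x = +85 mm on the marker).
- press: Fixed grey cast-metal bench press, a C open to -x. Origin on the bench right under the plunger axis; x points from the mouth to the column, z up; turned up to 0.3 rad. Base x = -40 to +85 mm, 90 wide, top at z = 20 mm. Column x = 38 to 80; arm overhead x = -20 to 80, 46 wide, z = 76 to 104 mm, bushing (r 21) up to 113 mm.
- bed (a point): Bed surface on the plunger axis, 20 mm above the press's origin, axes as the press. Two guides 7 mm high, from x = -28 to +26 mm, leave a channel 34 mm wide centred on y = 0, flaring to about 43 mm at x = -51 mm.
- back_stop (a point): Foot of the back stop's face at the channel's inner end (press x = +26 mm, bed height); the stop is 13 mm high. A fully loaded marker has its square end here and its tail sticking out of the mouth to press x = -144 mm.
- tongue_end (a point): Tip of the feed tongue (press x = -158 mm, bed height): a steel bar 18 mm wide level with the bed, from here to the base, that carries the marker's tail; fingers can straddle it.
- plunger_top (a point): Centre of the top of the plunger's black mushroom head (44 mm diameter), 157 mm above the bench when up; moves down with it. The steel die foot below (26 mm diameter) hangs 24 mm above the bed when up, so the 9 mm marker slides in underneath.
- plunger (a joint): Plunger travel in m: 0 up, 0.014 at its stop (foot just on the marker). A spring brings it back up: about 4 N to start, 10 N at the stop.
- counter: Fixed grey plastic tally counter, a box 70 (x) x 95 (y) x 40 mm high with a dark blank window. Origin at the centre of its underside.
- tally_top (a point): Centre of the top of the tally button (round, white plastic, 26 mm diameter), on the counter's top at x = 0, y = -22 mm of the counter; moves with the button.
- tally (a joint): Button travel in m: 0 up, 0.006 fully down; spring return, about 5 N at full travel.
- short_marker: Bystander: a marker of the same wood, width and thickness, but only 105 mm long, loose. Origin at the centre of its underside.
- enamel_pot: Bystander: navy enamel pot, 130 mm across the rim, 105 mm high, loose. Origin at the centre of its underside.
- clay_pot: Bystander: small terracotta pot, 76 mm across, 75 mm high, loose. Origin at the centre of its underside.
- bulb_planter: Bystander: stainless steel bulb planter standing upright, 68 mm across, 234 mm high with an ash T-handle, loose. Origin at the centre of its underside.
- trowel: Bystander: transplanting trowel lying down, 312 mm long, ash handle to its -x, steel blade to +x, loose. Origin on the bench at mid-length.
There are look-alikes about, which are no part of the job. What is shaped like the marker but orange or yellow is not meant. Of the things that look like the counter, take the one that is farthest to the robot's left at the start.

How it is judged:
By the outcome, as a careful person would: the job done as asked, in the order asked, and still so for the second after the job is handed in, with the robot touching nothing.
It also fails if it takes over 51 s, if anything falls off the work surface, if the arm or the gripper's body presses on something with over 40 N, if the wrist force passes 120 N, or if a joint passes its speed limit or range.

## Working session

There is one attempt and no reset: what is moved stays moved. The work goes in short steps, Python scripts to look and compute and a tool call to move; the robot and the scene stay as the last step left them, time stands still between calls to the robot, and variables do not carry over. Pictures are saved under pics/ and viewed, at most 10 in all, crops included, and the job is handed in when it is done.

Besides the shell and the picture viewer there is one more tool, called after ">>>" by a JSON object that holds its "api" and its "payload", one argument or row to a line. play_rows: Moves the arm, as the interface text tells. Its arguments: {"type":"object","properties":{"motion":{"type":"string"}},"required":["motion"]}

```bash
mkdir -p pics; python3 - <<'E'
from cell import monitor, eyes, manip
import cv2,pickle
d={}
for n in("scene","top"):
    im=eyes.camera(n); m=eyes.camera_model(n); d[n]=(im,m)
    cv2.imwrite(f"pics/{n}0.png",cv2.resize(im[:,:,::-1],(800,600),interpolation=cv2.INTER_CUBIC))
    print(n,m)
pickle.dump(d,open("d.pkl","wb"))
s=monitor.observe();print(s['time_s'],s['tcp_pos'],s['eef_rot'])
E
```

```text
scene {'K': array([[358.72284731,   0.        , 255.40462175],
       [  0.        , 358.72284731, 184.7448098 ],
       [  0.        ,   0.        ,   1.        ]]), 'origin': array([ 1.05108988, -0.83947425,  0.85675193]), 'orientation': array([-2.16174764, -0.66198928,  0.28798478])}
top {'K': array([[481.77373585,   0.        , 257.95451084],
       [  0.        , 481.77373585, 184.58497642],
       [  0.        ,   0.        ,   1.        ]]), 'origin': array([ 0.45186666, -0.02250861,  1.7975016 ]), 'orientation': array([-2.19085659,  2.19115584, -0.09491099])}
0.1 [ 0.14102933 -0.60858849  0.23079225] [-3.12028525e+00 -3.56876168e-01  3.02161161e-04]
```

View pics/scene0.png

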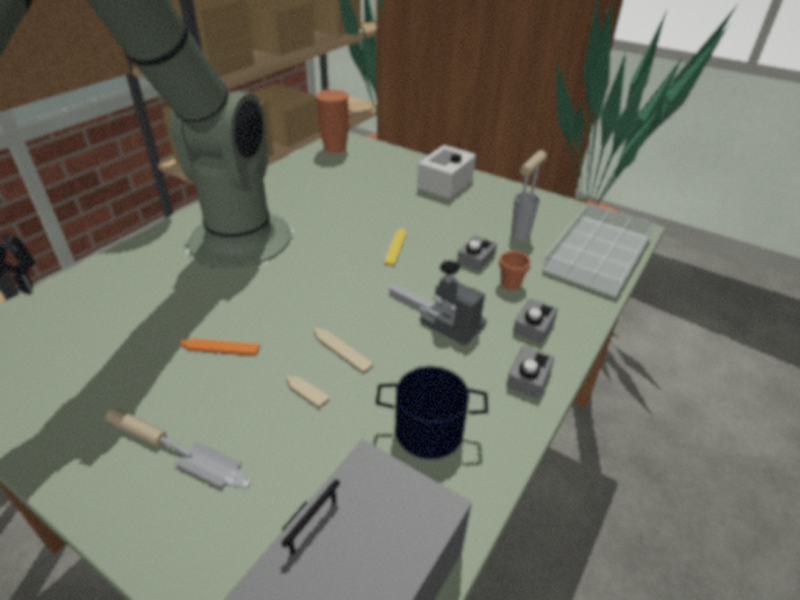

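View pics/top0.png

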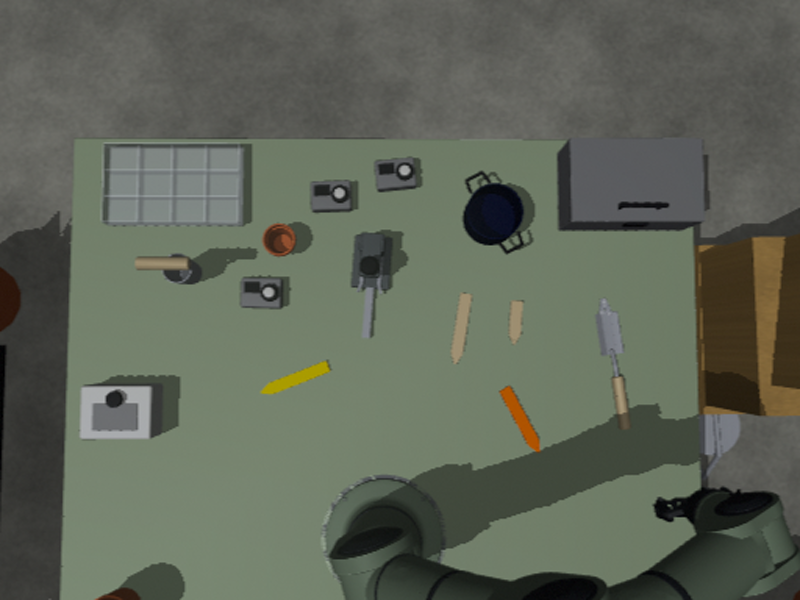

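The top view has x up and y to the left.
- **Marker candidates:** long wooden (461,327), short wooden (516,322), yellow (297,377) and orange (520,418). I choose the long wooden one, with its square end up at (463,293).
- **Counter candidates:** grey at (263,292), (332,196) and (397,174). The white box at (115,412) is bigger and has a black knob, so it isn't a counter. I choose (263,292), the farthest left.
- **Press:** at (371,265), with the tongue tip at (368,336).

```bash
cat > h.py <<'E'
import numpy as np,cv2
from scipy.spatial.transform import Rotation as R
def ray(m,uv,z):
    uv=np.atleast_2d(uv).astype(float)
    d=np.c_[uv,np.ones(len(uv))]@np.linalg.inv(m['K']).T@R.from_rotvec(m['orientation']).as_matrix().T
    o=np.array(m['origin']); return o+d*((z-o[2])/d[:,2])[:,None]
def proj(m,P):
    p=(np.atleast_2d(P)-m['origin'])@R.from_rotvec(m['orientation']).as_matrix()@m['K'].T
    return p[:,:2]/p[:,2:]
E
python3 - <<'E'
from h import *; import pickle
d=pickle.load(open("d.pkl","rb"))
s=.64
im,m=d['top']
hsv=cv2.cvtColor(im,cv2.COLOR_RGB2HSV)
for nm,(x,y) in dict(m=(461,327),s=(516,322)).items(): print(nm,hsv[int(y*s),int(x*s)])
mask=cv2.inRange(hsv,(8,40,90),(25,160,255))
n,l,st,c=cv2.connectedComponentsWithStats(mask)
for i in range(1,n):
    if st[i,4]>60:
        ys,xs=np.where(l==i); P=ray(m,np.c_[xs,ys],.009)[:,:2]
        r=cv2.minAreaRect((P*1000).astype(np.float32)); print(c[i]/s,st[i,4],P.mean(0),r)
        w,v=np.linalg.eigh(np.cov(P.T)); print('axis',v[:,1],np.arctan2(v[1,1],v[0,1]))
for nm,uv,z in [('plunger',(370,265),.157),('tip',(368,336),.02),('tally',(269,292),.046)]:
    print(nm,ray(m,np.array(uv)*s,z))
g=im[140:225,150:320] ; a=cv2.resize(g[:,:,::-1],None,fx=4.7,fy=4.7,interpolation=cv2.INTER_CUBIC)
cv2.imwrite("pics/c1.png",a)
E
```

```text
m [ 20  73 158]
s [ 20  71 157]
[769.69914282 324.87766604] 1852 [ 0.49581746 -0.92375179] ((494.81304931640625, -932.0140380859375), (430.95684814453125, 94.88945007324219), 2.821349620819092)
axis [-0.99944626 -0.03327416] -3.108312354463739
[161.37867647 263.08210784] 255 [0.64232654 0.5272222 ] ((641.8499145507812, 526.4546508789062), (26.14910316467285, 122.55467987060547), 0.05350405350327492)
axis [0.01151148 0.99993374] 1.5592845878750274
[460.40719697 326.17424242] 330 [ 0.49231788 -0.18365452] ((488.484130859375, -183.14035034179688), (28.722835540771484, 167.76287841796875), 80.69634246826172)
axis [-0.98627373  0.16511856] 2.9757144369798625
[514.86037234 319.81382979] 188 [ 0.50734266 -0.31348952] ((504.2326965332031, -313.6087951660156), (28.317720413208008, 100.69503784179688), 86.12415313720703)
axis [-0.99687492  0.07899618] 3.0625140832208073
[619.97937817 397.49365482] 197 [ 0.32350704 -0.56072217] ((314.0831298828125, -561.5375366210938), (119.8045425415039, 26.877946853637695), 6.975856781005859)
axis [-0.99018252 -0.13978044] -3.0013529814177202
[718.09895833 410.3422619 ] 84 [ 0.29290036 -0.79339503] ((295.14764404296875, -805.982177734375), (96.77513885498047, 14.668996810913086), 89.89103698730469)
axis [0.0859726 0.9962975] 1.4847174610541463
plunger [[0.62272561 0.02698627 0.157     ]]
tip [[0.46893437 0.03539988 0.02      ]]
tally [[0.57097115 0.26503576 0.046     ]]
```

View pics/c1.png

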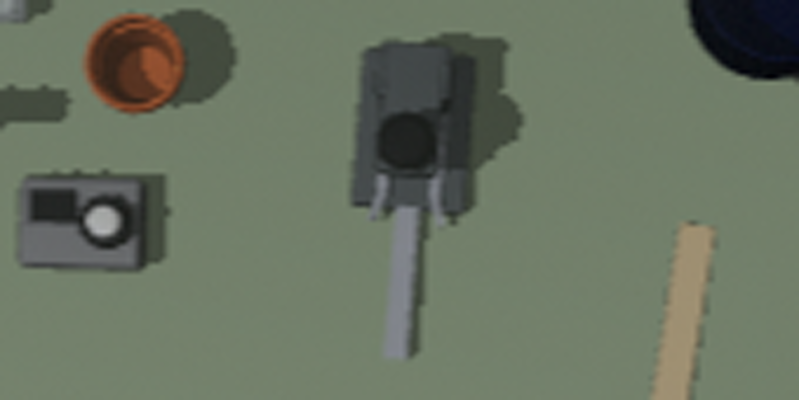

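The close crop shows the head at (407,142), tongue tip (397,357), chosen counter's button (103,220) and the marker's square end at the top (697,225). Measured widths are 28.7 × 168 mm, which fits the long marker. Next I hover over it.

```bash
cat >> h.py <<'E'
def go(x,y,z,yaw):
    from cell import monitor
    s=monitor.observe(); M=R.from_rotvec(s['eef_rot']).as_matrix()
    t=M.T@(np.array([x,y,z])-s['tcp_pos']); y0=np.arctan2(M[1,0],M[0,0])
    print('t',s['time_s'],'tcp',np.round(s['tcp_pos'],4),'yaw',round(y0,4),'F',np.round(s['contact_force'],1),'op',s['opening'],'zax',np.round(M[:,2],3))
    print('shift',np.round(t,4),'turn',round(y0-yaw,4))
E
python3 -c "
from h import *; go(.462,-.179,.2,-.166)"
```

```text
t 0.1 tcp [ 0.141  -0.6086  0.2308] yaw 0.2278 F [ 0.6  0.1 -0. ] op 0.0851740089434649 zax [-0.     0.001 -1.   ]
shift [ 0.4097 -0.346   0.0311] turn 0.3938
```

>>> {"api": "play_rows", "payload": {
  "motion": "0.205 -0.173 0.015 0.2 -1; 0.205 -0.173 0.015 0.2 -1; 0.205 -0.173 0.015 0.2 -1; 0.41 -0.346 0.031 0.394 -1; 0.41 -0.346 0.031 0.394 -1; 0.41 -0.346 0.031 0.394 -1; 0.41 -0.346 0.031 0.394 -1; 0.41 -0.346 0.031 0.394 -1; 0.41 -0.346 0.031 0.394 -1; 0.41 -0.346 0.031 0.394 -1"
}}

```text
time_s: 0.93
tcp_pos: [0.3893, -0.2761, 0.2074]
eef_rot: [3.131, -0.261, -0.0]
contact_force: [0.4, -1.0, -0.1]
opening: 0.0855
grip_force: 0.0
```

```bash
python3 -c "
from h import *; go(.462,-.179,.2,-.166)"
```

```text
t 0.9333 tcp [ 0.3893 -0.2761  0.2074] yaw -0.1663 F [ 0.4 -1.  -0.1] op 0.08548002957056722 zax [-0. -0. -1.]
shift [ 0.0556 -0.1078  0.0074] turn -0.0003
```

>>> {"api": "play_rows", "payload": {
  "motion": "0.055 -0.108 0.007 0 -1; 0.055 -0.108 0.007 0 -1; 0.055 -0.108 0.007 0 -1; 0.055 -0.108 0.007 0 -1; 0.055 -0.108 0.007 0 -1; 0.055 -0.108 0.007 0 -1"
}}

```text
time_s: 1.43
tcp_pos: [0.4603, -0.1808, 0.2003]
eef_rot: [3.131, -0.261, -0.001]
contact_force: [-0.3, 0.2, -0.1]
opening: 0.085
grip_force: 0.0
```

```bash
python3 - <<'E'
from h import *; from cell import eyes,monitor; import pickle
go(.462,-.179,.2,-.166)
m=eyes.camera_model('wrist'); im=eyes.camera('wrist'); pickle.dump((im,m),open('w1.pkl','wb'))
cv2.imwrite("pics/w1.png",im[:,:,::-1]); print(m)
hsv=cv2.cvtColor(im,cv2.COLOR_RGB2HSV)
mask=cv2.inRange(hsv,(8,40,90),(25,160,255))
n,l,st,c=cv2.connectedComponentsWithStats(mask)
for i in range(1,n):
    if st[i,4]>500:
        ys,xs=np.where(l==i); P=ray(m,np.c_[xs,ys],.009)[:,:2]
        r=cv2.minAreaRect((P*1000).astype(np.float32)); print(c[i],st[i],P.mean(0),r)
E
```

```text
t 1.4333 tcp [ 0.4603 -0.1808  0.2003] yaw -0.1662 F [-0.3  0.2 -0.1] op 0.0850303901931572 zax [-0.001 -0.    -1.   ]
shift [ 0.0013 -0.0021  0.0003] turn -0.0002
{'K': array([[320.88102313,   0.        , 255.57724581],
       [  0.        , 320.88102313, 193.81273586],
       [  0.        ,   0.        ,   1.        ]]), 'origin': array([ 0.54405521, -0.19428112,  0.34149321]), 'orientation': array([ 1.87713915, -2.21572364, -0.3717609 ])}
[252.55654206 127.20560748] [ 238   52   30  164 4280] [ 0.500493   -0.18378599] ((489.40203857421875, -182.0222625732422), (28.364778518676758, 167.84710693359375), 80.64396667480469)
[375.6589404  130.52649007] [363 109  29  47 906] [ 0.47832141 -0.30816475] ((476.5069580078125, -308.8804016113281), (28.54063606262207, 47.77606201171875), 83.15662384033203)
```

View pics/w1.png

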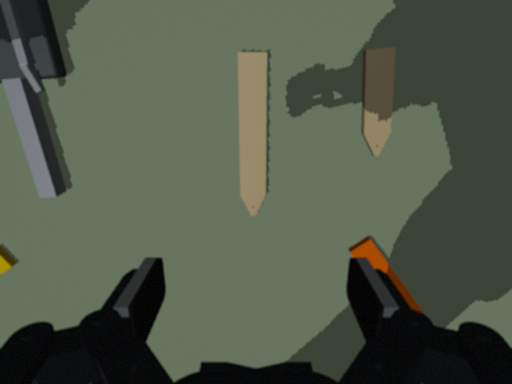

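The wrist view shows the long marker from (253,52) at its square end to (253,215) at its tip, upright between the fingers. The fit gives yaw -0.163 and a grasp point at about (0.464, -0.178), so I go down and grip.

```bash
python3 -c "
from h import *; go(.4637,-.1777,.001,-.1634)"
```

```text
t 1.4833 tcp [ 0.4601 -0.1813  0.2004] yaw -0.1674 F [ 0.  -1.6  0.7] op 0.08545050934702103 zax [-0.001 -0.    -1.   ]
shift [ 0.003  -0.0042  0.1994] turn -0.004
```

>>> {"api": "play_rows", "payload": {
  "motion": "0.003 -0.004 0.16 -0.004 -1; 0.003 -0.004 0.16 -0.004 -1; 0.003 -0.004 0.16 -0.004 -1; 0.003 -0.004 0.16 -0.004 -1; 0.003 -0.004 0.185 -0.004 -1; 0.003 -0.004 0.199 -0.004 -1; 0.003 -0.004 0.199 -0.004 -1; 0.003 -0.004 0.199 -0.004 -1"
}}

```text
time_s: 2.15
tcp_pos: [0.4636, -0.178, 0.0014]
eef_rot: [3.131, -0.257, -0.002]
contact_force: [0.2, -0.6, 0.0]
opening: 0.0855
grip_force: 0.0
```

>>> {"api": "play_rows", "payload": {
  "motion": "0 0 0 0 0.3; 0 0 0 0 1; 0 0 0 0 1; 0 0 0 0 1; 0 0 0 0 1; 0 0 0 0 1; 0 0 0 0 1; 0 0 0 0 1"
}}

```text
time_s: 2.82
tcp_pos: [0.4647, -0.1772, 0.0024]
eef_rot: [3.131, -0.255, 0.002]
contact_force: [-3.0, -0.0, 18.5]
opening: 0.026
grip_force: 58.1
```

```bash
python3 -c "
from h import *; go(.4637,-.1777,.15,-.06)"
```

```text
t 2.8167 tcp [ 0.4647 -0.1772  0.0024] yaw -0.1625 F [-3.  -0.  18.5] op 0.02601690535442218 zax [ 0.001 -0.    -1.   ]
shift [-0.0008  0.0006 -0.1476] turn -0.1025
```

Gripped, with an opening of 26 mm and 58 N. Now I lift, and look at the press from the side.

```bash
python3 -c "
from h import *; go(.50,-.07,.20,-.06)"
```

```text
t 2.8167 tcp [ 0.4647 -0.1772  0.0024] yaw -0.1625 F [-3.  -0.  18.5] op 0.02601690535442218 zax [ 0.001 -0.    -1.   ]
shift [ 0.0177 -0.1115 -0.1977] turn -0.1025
```

>>> {"api": "play_rows", "payload": {
  "motion": "0 0 -0.03 0 1; 0 0 -0.07 0 1; 0 0 -0.11 0 1; 0.01 -0.05 -0.15 -0.05 1; 0.018 -0.08 -0.18 -0.1 1; 0.018 -0.111 -0.198 -0.102 1; 0.018 -0.111 -0.198 -0.102 1; 0.018 -0.111 -0.198 -0.102 1; 0.018 -0.111 -0.198 -0.102 1; 0.018 -0.111 -0.198 -0.102 1"
}}

```text
time_s: 3.65
tcp_pos: [0.4994, -0.0712, 0.199]
eef_rot: [3.14, -0.096, -0.001]
contact_force: [-0.4, -0.4, -0.2]
opening: 0.0257
grip_force: 60.4
```

```bash
python3 - <<'E'
from h import *; from cell import eyes,monitor; import pickle
go(.5,-.07,.2,-.06)
m=eyes.camera_model('wrist'); im=eyes.camera('wrist'); pickle.dump((im,m),open('w2.pkl','wb'))
cv2.imwrite("pics/w2.png",cv2.resize(im[:,:,::-1],(800,600),interpolation=cv2.INTER_CUBIC))
E
```

```text
t 3.65 tcp [ 0.4994 -0.0712  0.199 ] yaw -0.0609 F [-0.4 -0.4 -0.2] op 0.02570600675057023 zax [-0.001 -0.    -1.   ]
shift [ 0.0005 -0.0013 -0.001 ] turn -0.0009
```

View pics/w2.png

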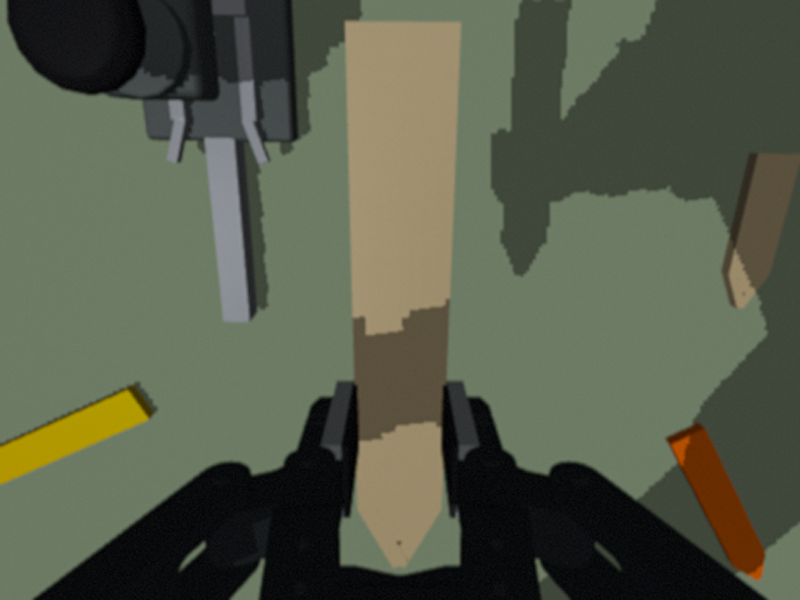

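The wrist view shows these points:
- Tongue tip corners at (223,321) and (249,320).
- Tongue root at (205,138) and (236,138).
- Base front corners at (148,137) and (294,139).
- Flare ends at (174,161) and (263,160).
- Held marker's square end at (345,22)–(461,22).

I fit the press pose to these.

```bash
python3 - <<'E'
from h import *; import pickle
from scipy.optimize import least_squares
im,mw=pickle.load(open('w2.pkl','rb')); mt=pickle.load(open('d.pkl','rb'))['top'][1]
W=[((223,321),(-158,9,20)),((249,320),(-158,-9,20)),((148,137),(-40,45,20)),((294,139),(-40,-45,20)),((205,138),(-40,9,20)),((236,138),(-40,-9,20))]
T=[((407,142),(0,0,157)),((397,357),(-158,0,20))]
uw=np.array([a for a,_ in W])*.64; Pw=np.array([b for _,b in W])/1e3
ut=np.array([a for a,_ in T])/4.7+[150,140]; Pt=np.array([b for _,b in T])/1e3
def X(p,P):
    c,s=np.cos(p[2]),np.sin(p[2]); return np.c_[p[0]+c*P[:,0]-s*P[:,1],p[1]+s*P[:,0]+c*P[:,1],P[:,2]]
def f(p,w=1): return np.r_[(proj(mw,X(p,Pw))-uw).ravel(),w*(proj(mt,X(p,Pt))-ut).ravel()]
for w in(0,1):
    r=least_squares(f,[.623,.027,-.05],args=(w,)); print(w,np.round(r.x,4)); print(np.round(f(r.x).reshape(-1,2),1).tolist())
p=r.x
print('flare pts in press frame'); 
for u in ((174,161),(263,160)):
    q=ray(mw,np.array(u)*.64,.027)[0]; c,s=np.cos(p[2]),np.sin(p[2]); d=q[:2]-p[:2]; print(np.round([c*d[0]+s*d[1],-s*d[0]+c*d[1]],4))
q=ray(mw,np.array([(345,22),(461,22),(353,380),(447,380),(357,510),(442,510),(400,567)])*.64,.199-.0024+.009)
print('marker world',np.round(q[:,:2],4).tolist())
c,s=np.cos(-.0609),np.sin(-.0609)
d=q[:,:2]-[.4994,-.0712]; print('rel tool (x, left)',np.round(np.c_[c*d[:,0]+s*d[:,1],-s*d[:,0]+c*d[:,1]],4).tolist())
E
```

```text
0 [ 0.6257  0.0294 -0.0835]
[[0.2, -0.9], [0.5, 0.1], [-1.2, -0.4], [0.5, 0.7], [0.4, -0.1], [-0.4, 0.4], [-0.5, -1.5], [-0.9, -0.7]]
1 [ 0.6256  0.0294 -0.0831]
[[0.3, -0.8], [0.6, 0.2], [-1.1, -0.2], [0.6, 0.8], [0.5, 0.0], [-0.3, 0.5], [-0.5, -1.5], [-0.9, -0.7]]
flare pts in press frame
[-0.0534  0.0269]
[-0.0516 -0.0267]
marker world [[0.6092, -0.0645], [0.6076, -0.092], [0.5142, -0.0578], [0.5125, -0.0859], [0.4662, -0.0548], [0.4645, -0.0829], [0.441, -0.0676]]
rel tool (x, left) [[0.1092, 0.0134], [0.1092, -0.0142], [0.014, 0.0143], [0.014, -0.0139], [-0.0341, 0.0144], [-0.0341, -0.0138], [-0.0585, 0.0001]]
```

The fit is consistent: flare tips at x = -52 and ±27 outside, and the marker straight in the grip with its square end 109 mm ahead of the TCP. The press is at (0.6256, 0.0294) with yaw -0.083. Next is the pre-insert pose.

```bash
python3 -c "
from h import *; go(.4423,.0447,.0245,-.083)"
```

```text
t 3.7 tcp [ 0.4994 -0.0715  0.1988] yaw -0.0615 F [ 1.1 -0.5 -1.8] op 0.02578764237380654 zax [-0.001 -0.    -1.   ]
shift [-0.0639 -0.1125  0.1744] turn 0.0215
```

>>> {"api": "play_rows", "payload": {
  "motion": "-0.03 -0.03 0 0.022 1; -0.064 -0.06 0 0.022 1; -0.064 -0.095 0 0.022 1; -0.064 -0.113 0.01 0.022 1; -0.064 -0.113 0.05 0.022 1; -0.064 -0.113 0.085 0.022 1; -0.064 -0.113 0.12 0.022 1; -0.064 -0.113 0.12 0.022 1; -0.064 -0.113 0.12 0.022 1; -0.064 -0.113 0.12 0.022 1"
}}

```text
time_s: 4.53
tcp_pos: [0.4434, 0.0458, 0.0807]
eef_rot: [3.139, -0.131, 0.001]
contact_force: [0.5, -0.1, 0.0]
opening: 0.0261
grip_force: 60.3
```

```bash
python3 - <<'E'
from h import *; from cell import eyes,monitor; import pickle
m=eyes.camera_model('wrist'); im=eyes.camera('wrist')
cv2.imwrite("pics/w3.png",cv2.resize(im[:,:,::-1],(800,600),interpolation=cv2.INTER_CUBIC)); pickle.dump((im,m),open('w3.pkl','wb'))
go(.4423,.0447,.0245,-.083)
E
```

```text
t 4.5833 tcp [0.4439 0.0459 0.0812] yaw -0.0832 F [0.3 0.6 0.5] op 0.025885055544446013 zax [ 0.002  0.    -1.   ]
shift [-0.0016  0.0014  0.0567] turn -0.0002
```

View pics/w3.png

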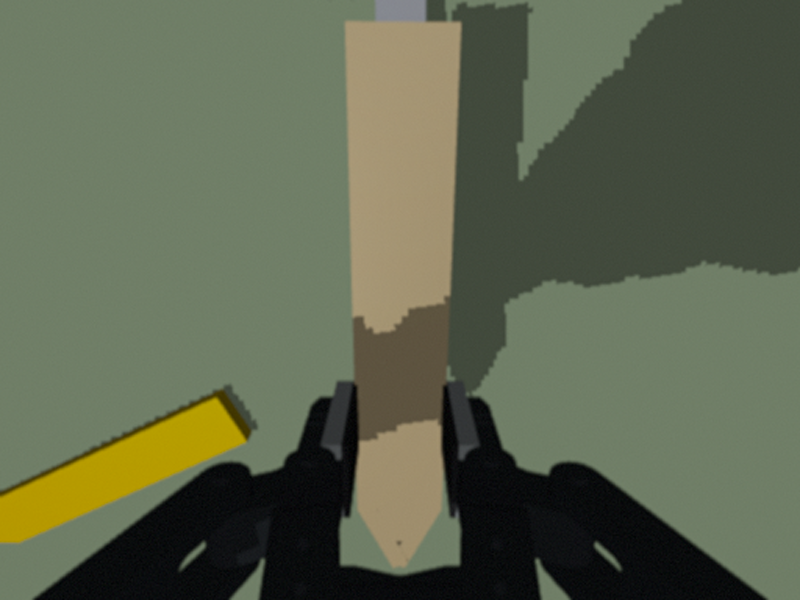

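The tongue is centred at column 401 and the marker at 403, so they are aligned. I descend and slide in.

>>> {"api": "play_rows", "payload": {
  "motion": "-0.001 0.001 0.03 0 1; -0.001 0.001 0.045 0 1; -0.001 0.001 0.056 0 1; -0.001 0.001 0.056 0 1; 0.02 0.001 0.056 0 1; 0.04 0.001 0.056 0 1; 0.055 0.001 0.056 0 1; 0.07 0.001 0.056 0 1; 0.07 0.001 0.056 0 1; 0.07 0.001 0.056 0 1"
}}

```text
time_s: 5.42
tcp_pos: [0.5138, 0.0392, 0.0253]
eef_rot: [-3.138, 0.131, -0.004]
contact_force: [-0.1, 0.2, -0.6]
opening: 0.0262
grip_force: 60.3
```

```bash
python3 -c "
from h import *; go(.5425,.0363,.0245,-.083)"
```

```text
t 5.4167 tcp [0.5138 0.0392 0.0253] yaw -0.0832 F [-0.1  0.2 -0.6] op 0.026169218545780387 zax [ 0.003  0.    -1.   ]
shift [0.0288 0.0005 0.0009] turn -0.0002
```

No contact so far. I approach the stop slowly.

>>> {"api": "play_rows", "payload": {
  "motion": "0.01 0.0005 0.0005 0 1; 0.018 0.0005 0.0005 0 1; 0.023 0.0005 0.0005 0 1; 0.026 0.0005 0.0005 0 1; 0.028 0.0005 0.0005 0 1; 0.0285 0.0005 0.0005 0 1; 0.0285 0.0005 0.0005 0 1"
}}

```text
time_s: 6.0
tcp_pos: [0.5408, 0.0367, 0.023]
eef_rot: [3.139, -0.129, -0.0]
contact_force: [-0.1, -0.1, -0.2]
opening: 0.0258
grip_force: 60.3
```

>>> {"api": "play_rows", "payload": {
  "motion": "0.001 0 0 0 1; 0.001 0 0 0 1; 0.002 0 0 0 1; 0.002 0 0 0 1"
}}

```text
time_s: 6.33
tcp_pos: [0.5411, 0.0364, 0.0225]
eef_rot: [3.138, -0.129, -0.006]
contact_force: [-9.8, 0.6, 1.8]
opening: 0.0259
grip_force: 60.6
```

The marker is firmly on the stop (-9.8 N in x) and at bed height. I ease down a little, release and rise.

>>> {"api": "play_rows", "payload": {
  "motion": "0 0 0.001 0 1; 0 0 0.001 0 1; 0 0 0.001 0 -1; 0 0 0.001 0 -1; 0 0 0.001 0 -1; 0 0 0.001 0 -1; 0 0 0.001 0 -1; 0 0 0.001 0 -1"
}}

```text
time_s: 7.0
tcp_pos: [0.5431, 0.0365, 0.022]
eef_rot: [-3.139, 0.129, -0.0]
contact_force: [-0.3, 0.1, 0.7]
opening: 0.0857
grip_force: 0.0
```

>>> {"api": "play_rows", "payload": {
  "motion": "-0.01 0 -0.01 0 -1; -0.02 0 -0.04 0 -1; -0.03 0 -0.08 0 -1; -0.03 0 -0.12 0 -1; -0.03 0 -0.16 0 -1; -0.03 0 -0.19 0 -1; -0.03 0 -0.19 0 -1; -0.03 0 -0.19 0 -1"
}}

```text
time_s: 7.67
tcp_pos: [0.5139, 0.0389, 0.2136]
eef_rot: [-3.138, 0.13, -0.005]
contact_force: [0.0, -0.3, -0.4]
opening: 0.0855
grip_force: 0.0
```

```bash
python3 - <<'E'
from h import *; from cell import eyes,monitor; import pickle
go(.6256,.0294,.20,-.083)
m=eyes.camera_model('wrist'); im=eyes.camera('wrist'); pickle.dump((im,m),open('w4.pkl','wb'))
cv2.imwrite("pics/w4.png",cv2.resize(im[:,:,::-1],(800,600),interpolation=cv2.INTER_CUBIC))
hsv=cv2.cvtColor(im,cv2.COLOR_RGB2HSV)
E
```

```text
t 7.6667 tcp [0.5139 0.0389 0.2136] yaw -0.0825 F [ 0.  -0.3 -0.4] op 0.0855107113249775 zax [ 0.003  0.    -1.   ]
shift [0.1121 0.0003 0.014 ] turn 0.0005
```

View pics/w4.png

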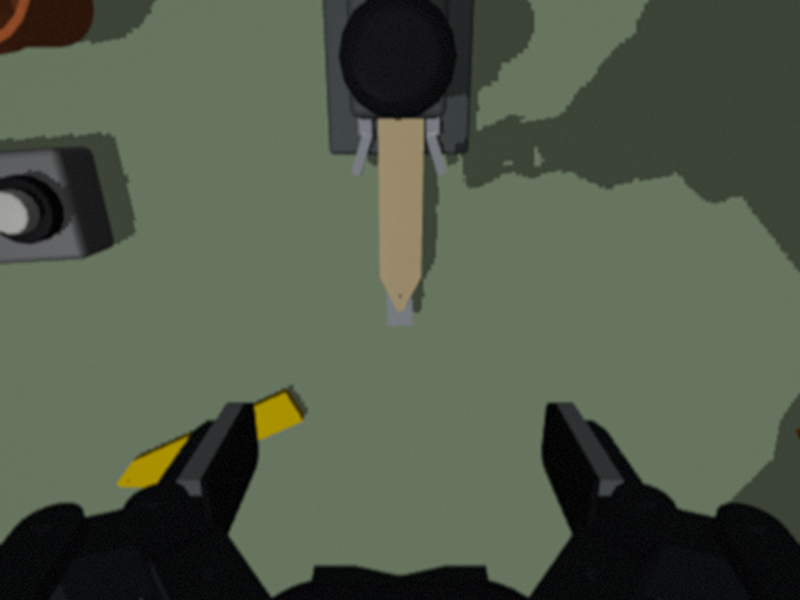

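The marker lies straight in the channel with its tip at (400,311), just short of the tongue end at (400,325). The head is centred at (398,57) and the counter button at about (12,212). I check these numbers.

```bash
python3 - <<'E'
from h import *; import pickle
im,m=pickle.load(open('w4.pkl','rb'))
for n,u,z in (('tip',(400,311),.029),('tongue',(400,325),.02),('head',(398,57),.150),('headL',(340,57),.150),('headR',(457,57),.150),('tally',(10,212),.05)):
    print(n,np.round(ray(m,np.array(u)*.64,z)[0],4))
print('expected tip',.6256-.144*.9966,.0294+.144*.083)
go(.6256,.0294,.17,-.083)
E
```

```text
tip [0.4813 0.0418 0.029 ]
tongue [0.4674 0.0429 0.02  ]
head [0.6242 0.0309 0.15  ]
headL [0.626  0.0523 0.15  ]
headR [0.6224 0.0091 0.15  ]
tally [0.5715 0.2716 0.05  ]
expected tip 0.48208960000000006 0.041352
t 7.7167 tcp [0.5132 0.0388 0.2122] yaw -0.0824 F [ 0.2  0.4 -1.2] op 0.0851471926329336 zax [ 0.001 -0.    -1.   ]
shift [1.128e-01 1.000e-04 4.230e-02] turn 0.0006
```

The marker tip sits 14 mm inside the tongue end, as a fully loaded marker should. I shut the gripper and move over the plunger.

>>> {"api": "play_rows", "payload": {
  "motion": "0.03 0 0 0 1; 0.06 0 0 0 1; 0.09 0 0 0 1; 0.112 0 0 0 1; 0.112 0 0 0 1; 0.112 0 0 0 1; 0.112 0 0.02 0 1; 0.112 0 0.04 0 1; 0.112 0 0.04 0 1; 0.112 0 0.04 0 1"
}}

```text
time_s: 8.55
tcp_pos: [0.6235, 0.0298, 0.1712]
eef_rot: [3.139, -0.128, -0.004]
contact_force: [0.3, -0.5, 1.0]
opening: 0.0003
grip_force: 0.0
```

>>> {"api": "play_rows", "payload": {
  "motion": "0 0 0.01 0 1; 0 0 0.016 0 1; 0 0 0.02 0 1; 0 0 0.023 0 1; 0 0 0.025 0 1; 0 0 0.026 0 1; 0 0 0.027 0 1; 0 0 0.027 0 1"
}}

```text
time_s: 9.22
tcp_pos: [0.625, 0.0298, 0.1454]
eef_rot: [-3.139, 0.129, -0.001]
contact_force: [-0.8, -1.1, 8.3]
opening: 0.0001
grip_force: 4.1
```

>>> {"api": "play_rows", "payload": {
  "motion": "0 0 0.001 0 1; 0 0 0.002 0 1; 0 0 0.003 0 1; 0 0 0.003 0 1; 0 0 0.003 0 1"
}}

```text
time_s: 9.63
tcp_pos: [0.625, 0.0298, 0.143]
eef_rot: [-3.139, 0.129, -0.002]
contact_force: [-3.1, 0.4, 14.9]
opening: -0.0
grip_force: 7.4
```

>>> {"api": "play_rows", "payload": {
  "motion": "0 0 0.001 0 1; 0 0 0.0015 0 1; 0 0 0.0015 0 1; 0 0 0.0015 0 1"
}}

```text
time_s: 9.97
tcp_pos: [0.6252, 0.0298, 0.1429]
eef_rot: [-3.139, 0.129, -0.003]
contact_force: [-11.8, -2.3, 34.1]
opening: -0.0002
grip_force: 17.3
```

>>> {"api": "play_rows", "payload": {
  "motion": "0 0 -0.01 0 1; 0 0 -0.02 0 1; 0 0 -0.05 0 1; 0 0 -0.08 0 1; 0 0 -0.08 0 1; 0 0 -0.08 0 1"
}}

```text
time_s: 10.47
tcp_pos: [0.6254, 0.0298, 0.2222]
eef_rot: [-3.139, 0.129, -0.004]
contact_force: [0.9, -0.5, 0.1]
opening: -0.0003
grip_force: 0.0
```

```bash
python3 -c "
from h import *; go(.5, .20,.2,-.083)"
```

```text
t 10.4667 tcp [0.6254 0.0298 0.2222] yaw -0.0824 F [ 0.9 -0.5  0.1] op -0.00026454744678618337 zax [ 0.003  0.    -1.   ]
shift [-0.1391 -0.1593  0.0218] turn 0.0006
```

The plunger reached its stop: the force went from 15 to 34 N with no further travel. Now I view the counter.

>>> {"api": "play_rows", "payload": {
  "motion": "-0.03 -0.02 0 0 1; -0.055 -0.05 0 0 1; -0.08 -0.08 0 0 1; -0.11 -0.12 0 0 1; -0.139 -0.159 0.02 0 1; -0.139 -0.159 0.02 0 1; -0.139 -0.159 0.02 0 1; -0.139 -0.159 0.02 0 1; -0.139 -0.159 0.02 0 1"
}}

```text
time_s: 11.22
tcp_pos: [0.4995, 0.1989, 0.2001]
eef_rot: [3.138, -0.13, -0.001]
contact_force: [0.5, -0.1, 0.4]
opening: 0.0003
grip_force: 0.0
```

```bash
python3 - <<'E'
from h import *; from cell import eyes,monitor; import pickle
go(.571,.2695,.08,-.083)
m=eyes.camera_model('wrist'); im=eyes.camera('wrist'); pickle.dump((im,m),open('w5.pkl','wb'))
cv2.imwrite("pics/w5.png",cv2.resize(im[:,:,::-1],(800,600),interpolation=cv2.INTER_CUBIC))
E
```

```text
t 11.2167 tcp [0.4995 0.1989 0.2001] yaw -0.0828 F [ 0.5 -0.1  0.4] op 0.00033956496995799765 zax [-0.    -0.001 -1.   ]
shift [ 0.0655 -0.0764  0.12  ] turn 0.0002
```

View pics/w5.png

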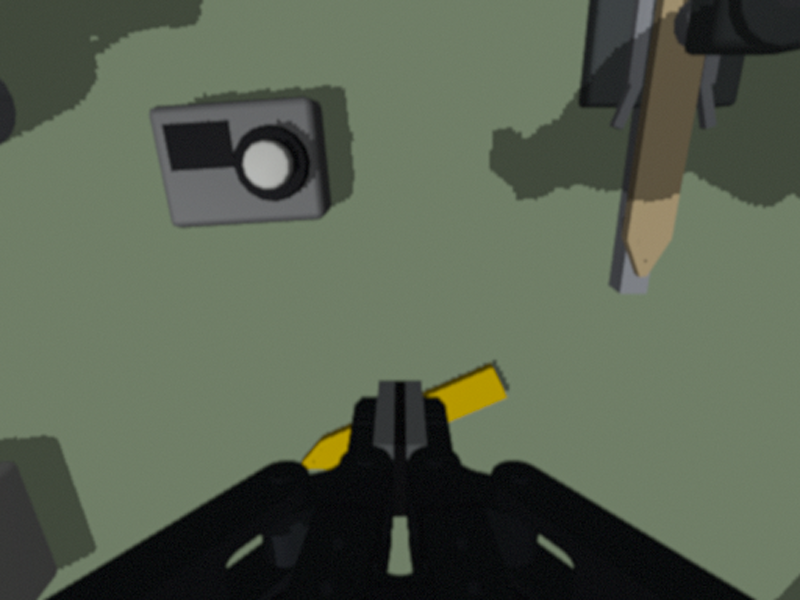

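The counter is at left, with its button centred at (267,164) and about 52 px across. The marker remains in the press. I triangulate the button top.

```bash
python3 - <<'E'
from h import *; import pickle
m5=pickle.load(open('w5.pkl','rb'))[1]; mt=pickle.load(open('d.pkl','rb'))['top'][1]
uT=np.array((103,220))/4.7+[150,140]
for z in (.045,.05,.055,.06):
    a=ray(m5,np.array([(267,164),(241,164),(293,164)])*.64,z); b=ray(mt,uT,z)[0]
    print(z,np.round(a[0,:2],4),'diam',np.round(np.linalg.norm(a[1]-a[2]),4),'top',np.round(b[:2],4))
go(.571,.269,.08,-.083)
E
```

```text
0.045 [0.5719 0.2691] diam 0.0297 top [0.5713 0.2661]
0.05 [0.5721 0.2678] diam 0.0292 top [0.571  0.2653]
0.055 [0.5723 0.2665] diam 0.0287 top [0.5706 0.2644]
0.06 [0.5725 0.2652] diam 0.0282 top [0.5703 0.2636]
t 11.2667 tcp [0.4997 0.1986 0.2003] yaw -0.0836 F [-0.6 -0.5 -0.4] op 0.00028755840167096785 zax [-0. -0. -1.]
shift [ 0.0652 -0.0761  0.1202] turn -0.0006
```

>>> {"api": "play_rows", "payload": {
  "motion": "0.03 -0.035 0.03 0 1; 0.066 -0.074 0.06 0 1; 0.066 -0.074 0.09 0 1; 0.066 -0.074 0.12 0 1; 0.066 -0.074 0.127 0 1; 0.066 -0.074 0.127 0 1; 0.066 -0.074 0.127 0 1"
}}

```text
time_s: 11.85
tcp_pos: [0.5716, 0.267, 0.0747]
eef_rot: [3.139, -0.131, 0.001]
contact_force: [0.5, -0.5, 0.6]
opening: -0.0002
grip_force: 0.0
```

>>> {"api": "play_rows", "payload": {
  "motion": "0 0 0.004 0 1; 0 0 0.008 0 1; 0 0 0.012 0 1; 0 0 0.015 0 1; 0 0 0.015 0 1; 0 0 0.015 0 1"
}}

```text
time_s: 12.35
tcp_pos: [0.5715, 0.2679, 0.0589]
eef_rot: [-3.139, 0.129, -0.001]
contact_force: [2.1, -0.9, 2.9]
opening: 0.0003
grip_force: 1.6
```

>>> {"api": "play_rows", "payload": {
  "motion": "0 0 0.002 0 1; 0 0 0.004 0 1; 0 0 0.004 0 1; 0 0 0.004 0 1"
}}

```text
time_s: 12.68
tcp_pos: [0.5716, 0.268, 0.0558]
eef_rot: [-3.139, 0.129, -0.002]
contact_force: [-3.8, -5.0, 23.3]
opening: 0.0003
grip_force: 11.9
```

>>> {"api": "play_rows", "payload": {
  "motion": "0 0 0.001 0 1; 0 0 0.002 0 1; 0 0 0.002 0 1; 0 0 0.002 0 1"
}}

```text
time_s: 13.02
tcp_pos: [0.5718, 0.2681, 0.0553]
eef_rot: [-3.139, 0.13, -0.003]
contact_force: [-12.1, -8.3, 49.6]
opening: -0.0003
grip_force: 24.8
```

```bash
python3 - <<'E'
from h import *; from cell import eyes
im=eyes.camera('wrist'); m=eyes.camera_model('wrist')
u,v=proj(m,[.5718,.2681,.05])[0]; print(u,v)
u,v=int(u),int(v); c=im[max(0,v-70):v+60,max(0,u-85):u+85]
cv2.imwrite("pics/w6.png",cv2.resize(c[:,:,::-1],None,fx=4.5,fy=4.5,interpolation=cv2.INTER_CUBIC))
E
```

```text
256.3731728428496 256.400134819201
```

View pics/w6.png

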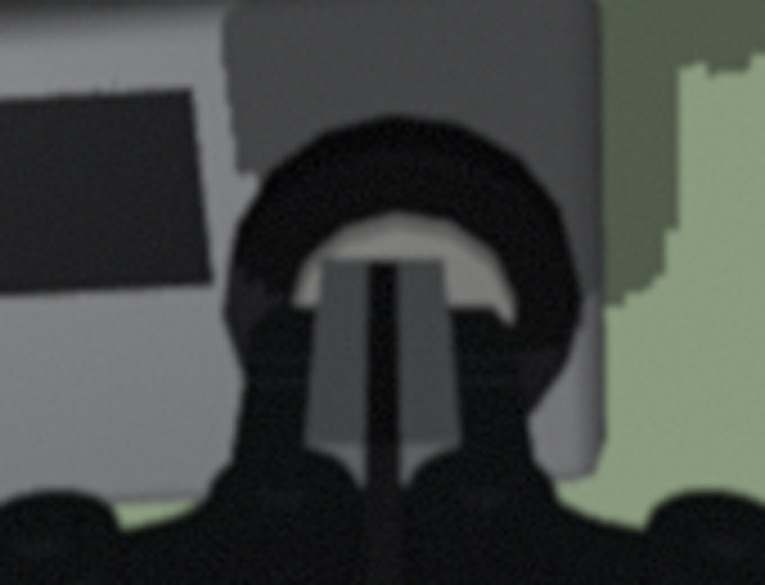

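>>> {"api": "play_rows", "payload": {
  "motion": "0 0 -0.004 0 1; 0 0 -0.004 0 1; 0 0 -0.004 0 1"
}}

```text
time_s: 13.32
tcp_pos: [0.5716, 0.268, 0.057]
eef_rot: [-3.139, 0.129, -0.002]
contact_force: [2.5, -1.9, 3.8]
opening: -0.0001
grip_force: 2.2
```

>>> {"api": "play_rows", "payload": {
  "motion": "0 0 -0.003 0 1; 0 0 -0.003 0 1; 0 0 -0.003 0 1"
}}

```text
time_s: 13.57
tcp_pos: [0.5711, 0.268, 0.0595]
eef_rot: [-3.139, 0.129, 0.0]
contact_force: [2.6, 0.2, 3.1]
opening: 0.0001
grip_force: 1.4
```

The pressed view shows the fingertip front edge on the button, inside the black collar. I lift slowly to find where contact is lost, which gives the travel.

>>> {"api": "play_rows", "payload": {
  "motion": "0 0 -0.001 0 1; 0 0 -0.001 0 1; 0 0 -0.001 0 1"
}}

```text
time_s: 13.82
tcp_pos: [0.571, 0.268, 0.0604]
eef_rot: [3.139, -0.129, -0.0]
contact_force: [0.7, -0.0, 2.5]
opening: 0.0
grip_force: 1.2
```

>>> {"api": "play_rows", "payload": {
  "motion": "0 0 -0.001 0 1; 0 0 -0.001 0 1; 0 0 -0.001 0 1"
}}

```text
time_s: 14.07
tcp_pos: [0.5709, 0.268, 0.0614]
eef_rot: [3.139, -0.129, -0.001]
contact_force: [0.9, 0.0, 1.0]
opening: -0.0
grip_force: 0.9
```

>>> {"api": "play_rows", "payload": {
  "motion": "0 0 -0.001 0 1; 0 0 -0.001 0 1; 0 0 -0.001 0 1"
}}

```text
time_s: 14.32
tcp_pos: [0.5709, 0.2679, 0.0624]
eef_rot: [3.139, -0.129, -0.001]
contact_force: [-0.2, -0.1, 0.1]
opening: 0.0002
grip_force: 0.0
```

Contact is lost at about 0.0616 and the stop was at about 0.0556, so the button made its full 6 mm of travel. I retract and check.

>>> {"api": "play_rows", "payload": {
  "motion": "0 0 -0.03 0 1; 0 0 -0.07 0 1; 0 0 -0.11 0 1; -0.03 0 -0.14 0 1; -0.06 0 -0.15 0 1; -0.06 0 -0.15 0 1; -0.06 0 -0.15 0 1; -0.06 0 -0.15 0 1; -0.06 0 -0.15 0 1; -0.06 0 -0.15 0 1"
}}

```text
time_s: 15.15
tcp_pos: [0.5117, 0.2725, 0.2116]
eef_rot: [3.138, -0.13, -0.002]
contact_force: [-0.4, 0.6, -0.4]
opening: -0.0002
grip_force: 0.0
```

```bash
python3 - <<'E'
from h import *; from cell import eyes
im=eyes.camera('scene')[80:290,90:370]
cv2.imwrite("pics/end.png",cv2.resize(im[:,:,::-1],None,fx=2.8,fy=2.8,interpolation=cv2.INTER_CUBIC))
E
```

```text
(no output)
```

View pics/end.png

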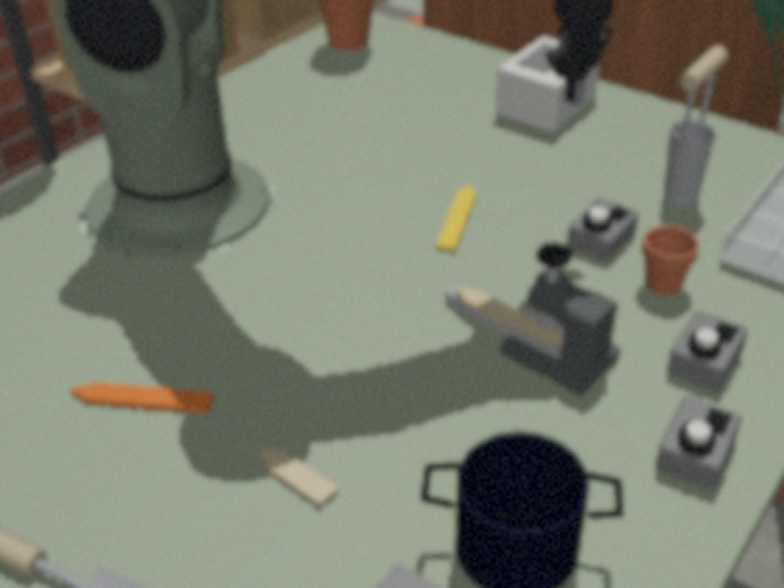

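The marker is in the press at (500,315), the plunger is up at (553,255), the counter button at (598,215) is up, and everything else is where it was. I hand in.

```bash
python3 -c "
from cell import manip; print(manip.job_done())"
```

```text
the job is handed in; nothing more can be done
None
```

The job is handed in at about 15 s: the long marker is in the press against the back stop and released, then the plunger was pressed to its stop and sprang back, then the leftmost counter's tally button was pushed fully down and released; nothing else was seen to have moved.

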